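Put the samples and the check weight back on their own stations

ROBOT

A 7-joint arm with a two-finger parallel gripper is mounted at the origin on the work surface. World frame = base frame: x ahead of the robot, y to its left, z up, the work surface at z = 0. Lengths are in m, angles in rad, forces in N, time in s.
With the tool pointing down it reaches from about 0.425 to 0.875 m from the base axis. Payload 8.4 kg.
Tool frame: the origin (TCP) lies on the centre line of the jaws, within the pads' length; the fingertips stand 19 mm ahead of it and the grasp point (between the pads) is the TCP; z points along the fingers, y is the line along which they close (so a half turn about z gives the same grasp; the last joint's range is limited). The gripper opens to 85 mm and grips with 20 to 120 N. Pads are 22 mm wide; open, the fingers measure 114 mm over their backs; the gripper's body (76 mm by 85 mm) begins 54 mm behind the grasp point. The pads swing forward as they close: fully open they stand 13 mm farther back than shut.
Start: joints at [1.221, 0.333, 0.04, 1.465, -0.013, 1.343, -0.059], TCP at [0.161, -0.63, 0.25] pointing down, gripper open.
Joint ranges: [-2.58, 2.58], [-0.38, 2.09], [-1.3, 1.39], [0.25, 2.4], [-1.5, 4.64], [0.08, 2.09], [-2.65, 2.65]. Speed limits (rad/s): [2.22, 2.22, 2.79, 2.79, 3.14, 3.14, 3.14].

INTERFACE

Orientations are given as a rotation vector (axis times angle).
In Python, from cell import arm gives the robot as it stands.
- The arm moves only by the tool send_rows, never from a script. Its argument "steps" is a list of rows, each a list of 7 numbers: the opening, from 0 (shut) to 1 (fully open), then the shift along the tool's x, y, z in units of 25 mm (1.0 is 25 mm), then the turn, a rotation vector about the tool's x, y, z in degrees. A call has 1 to 10 rows; each row shifts and turns the commanded pose from where the row before left it, along the tool's axes as they then stand; what a row does not reach is not made up. A row lasts 1/12 s, in which the tool goes at most 41.7 mm and 7.16 degrees, less where a joint would pass 70% of its speed; a pose out of reach is approached as far as the arm can. A call is refused whole if a number of a shift passes 1 or a number of a turn 7.16, either way. A call with a gripper value outside its range is refused whole. The fingers move at their own pace and stop on an object; "squeeze" is the grip in N (left out, the last holds). Time passes only in rows, so rows that do not move let the fingers close. It gives the time, the measured TCP pose, the force, the opening and the grip force at its end, in the units of the state.
- arm.observe(): the state, without advancing time (a new reading comes with each control period).
- arm.get_image(name): name is "scene" or "side" or "wrist"; returns the picture (480x640x3 uint8, red, green, blue); there is no depth.
- arm.get_calibration(name): a dict with "camera_matrix" (3x3 intrinsics, pixels), "k1" (the pictures are not rectified: a ray, as slopes to the right and down, at radius r is drawn at 1 + k1 r^2 times it, then the intrinsics apply), "cam_to_world" (4x4, takes a point from camera to world coordinates). Camera axes: x right, y down, z forward; pixel columns grow to the right and rows downward; lengths in m; the calibration is good to about 2 mm. A picture is of the moment at which its call begins: read the wrist's pose just before it. get_calibration takes no time and is no camera call; for the wrist camera it gives the pose at the moment of the call.
- arm.finish_job(): hands the job in; it is judged then, once.
The state is a dict: "t": time; "joint_pos": joint angles; "joint_velocities": joint speeds; "tau": joint torques, N m; "ee_pos": TCP position; "tcp_rot": TCP orientation; "ft_force": force on the tool from outside, world axes, zero at the start; "wrist_torque": the same for the moment, N m; "finger_gap": finger opening in m; "grasp_force": force on a finger pad.
Only numpy, scipy, OpenCV 4.12 (cv2) and the standard library are available. Lean on these libraries where they do the work, as an engineer would, in place of code of your own. Each camera call takes 0.05 s, during which the arm holds its last target. There are 200 camera calls.

TASK

The check weight, the metal beaker and the sample jar have each been left on the wrong station. Put the weight in the middle of the balance pan, the beaker in the middle of the hotplate with its cover on, and the jar upright in the recess of the wooden block; the empty cork mat is free for parking one of them on the way. Do not tip over anything you carry or either of the two small glass vials.

Things in the scene. Friction and masses are not known exactly. Their poses are not given: they have to be found in the camera images.
- weight: Loose steel check weight, about 0.6 kg: upright cylinder 46 mm in diameter and 45 mm high, with a narrow neck and a 22 mm knob on top, 68 mm high overall. Origin: centre of its underside, z up. At the start it stands on one of the stations.
- beaker: Loose open metal beaker, straight-sided, 62 mm outside diameter, 3 mm wall (56 mm mouth), 85 mm high, about 0.15 to 0.2 kg. Origin: centre of its underside, z up. At the start it stands on one of the stations.
- jar: Loose closed amber glass sample jar with a black cap, 54 mm in diameter, 80 mm high with cap, plain paper label, 0.15 to 0.3 kg. Origin: centre of its underside, z up. At the start it stands on one of the stations.
- cover: Loose metal beaker cover, 70 g: disc 72 mm across, 4 mm thick; below it a spigot 42 mm across, 8 mm deep that enters the beaker's mouth with 7 mm play all round (disc rests on the rim); above it a black knob 20 mm across, 28 mm high. Starts spigot down on the bench, beyond the stations. Origin: centre of spigot underside, z up; knob 12 to 40 mm above it. Seated, origin 77 mm above the beaker's.
- balance: Station, fixed: white bench balance with a round steel pan 96 mm in diameter, pan surface 45 mm above the bench; low white housing 185 x 140 mm with display and keys on the robot's side. Origin: bench level under the pan's centre; z up, -x towards the keys.
- hotplate: Station, fixed: grey hotplate (cold) with a white ceramic top 110 x 120 mm (x, y), its surface 60 mm above the bench; two black knobs on the robot's side. Origin: bench level under the centre of the ceramic top; z up, -x towards the knobs.
- block: Station, fixed: wooden block 110 x 110 x 30 mm with a round recess in the middle of its top, 68 mm in diameter and 8 mm deep (its floor is 22 mm above the bench). Origin: bench level under the recess's centre, z up.
- mat: Fixed round cork mat, 100 mm in diameter, 6 mm thick, empty at the start: the free spot. Origin: bench level under its centre, z up.
- vial_right: Bystander, loose: small clear glass vial, white cap, 22 mm in diameter, 50 mm high, standing on the bench on the robot's right. Origin: centre of its underside.
- vial_left: Bystander, loose: the same kind of vial on the robot's left. Origin: centre of its underside.
Not all that is in view belongs to the job. Leave any orange, red or yellow look-alike of the hotplate alone.

How it is judged:
By the outcome, as a careful person would: the job done as asked, in the order asked, and still so for the second after the job is handed in, with the robot touching nothing.
It also fails if it takes over 128 s, if anything falls off the work surface, if the arm or the gripper's body presses on something with over 40 N, if the wrist force passes 120 N, or if a joint passes its speed limit or range.

## Working session

There is one attempt and no reset: what is moved stays moved. The work goes in short steps, Python scripts to look and compute and a tool call to move; the robot and the scene stay as the last step left them, time stands still between calls to the robot, and variables do not carry over. Pictures are saved under pics/ and viewed, at most 17 in all, crops included, and the job is handed in when it is done.

Besides the shell and the picture viewer there is one more tool, called after "Request:" in YAML: its name, and indented under it one key for each argument. send_rows: Moves the arm, as the interface text tells. Its arguments: {"type":"object","properties":{"steps":{"type":"array","items":{"type":"array","items":{"type":"number"}}},"squeeze":{"type":"number"}},"required":["steps"]}

```bash
mkdir -p pics; ls
cat > h.py <<'E'
import numpy as np, cv2
from cell import arm
def grab(name,tag):
    c=arm.get_calibration(name); im=arm.get_image(name)
    cv2.imwrite(f'pics/{tag}.png',im[:,:,::-1]); np.savez(f'pics/{tag}.npz',K=c['camera_matrix'],k1=c['k1'],T=c['cam_to_world'])
    return im,c
def ray(c,u,v):
    K=np.array(c['camera_matrix']);k1=float(c['k1']);T=np.array(c['cam_to_world'])
    d=np.array([(u-K[0,2])/K[0,0],(v-K[1,2])/K[1,1]]);s=d.copy()
    for _ in range(20): s=d/(1+k1*(s@s))
    return T[:3,3],T[:3,:3]@np.array([s[0],s[1],1])
def onz(c,u,v,z):
    o,d=ray(c,u,v); return o+d*(z-o[2])/d[2]
def proj(c,p):
    K=np.array(c['camera_matrix']);k1=float(c['k1']);T=np.array(c['cam_to_world'])
    q=T[:3,:3].T@(np.array(p)-T[:3,3]); s=q[:2]/q[2]; s=s*(1+k1*(s@s)); return K[:2,:2]@s+K[:2,2]
def load(tag):
    d=np.load(f'pics/{tag}.npz'); return dict(camera_matrix=d['K'],k1=d['k1'],cam_to_world=d['T'])
E
python3 - <<'E'
from h import *
print(arm.observe())
for n in('scene','side','wrist'):
    im,c=grab(n,n+'0'); print(n,np.round(c['cam_to_world'],3).tolist(),c['k1'],np.array(c['camera_matrix']).round(1).tolist())
E
```

```text
pics
{'t': 0.0, 'joint_pos': array([ 1.22081292,  0.33389535,  0.03990673,  1.46626287, -0.01338524,
        1.34331271, -0.05850226]), 'joint_velocities': array([-5.00985440e-04,  1.34553026e-03,  1.02601734e-03, -2.23450239e-04,
        6.34990585e-05,  1.19032220e-04, -1.17243803e-03]), 'tau': array([-7.60685816e-04, -6.58554840e+01,  1.36499114e+00, -4.05565131e+01,
        1.67721952e-02,  1.25728128e-02, -2.27595257e-05]), 'ee_pos': array([ 0.16115029, -0.62926782,  0.24943588]), 'tcp_rot': array([-3.11537150e+00, -3.92627442e-01,  5.24214407e-04]), 'ft_force': array([ 0.58267734, -0.40853272,  0.4105059 ]), 'wrist_torque': array([-0.04586646,  0.00310595, -0.02559275]), 'grasp_force': 0.0, 'finger_gap': 0.08570796139108304}
scene [[-0.174, 0.542, -0.823, 1.503], [0.985, 0.081, -0.154, 0.119], [-0.016, -0.837, -0.547, 0.741], [0.0, 0.0, 0.0, 1.0]] -0.11680461040039301 [[496.9, 0.0, 312.6], [0.0, 496.9, 239.7], [0.0, 0.0, 1.0]]
side [[0.996, -0.067, 0.062, 0.411], [-0.088, -0.528, 0.845, -1.248], [-0.024, -0.847, -0.532, 0.825], [0.0, 0.0, 0.0, 1.0]] -0.12046859004935266 [[555.6, 0.0, 325.7], [0.0, 555.6, 242.5], [0.0, 0.0, 1.0]]
wrist [[0.249, -0.92, -0.302, 0.238], [-0.969, -0.237, -0.076, -0.608], [-0.002, 0.312, -0.95, 0.374], [0.0, 0.0, 0.0, 1.0]] -0.08253556800017257 [[388.3, 0.0, 314.3], [0.0, 388.3, 235.8], [0.0, 0.0, 1.0]]
```

View pics/scene0.png

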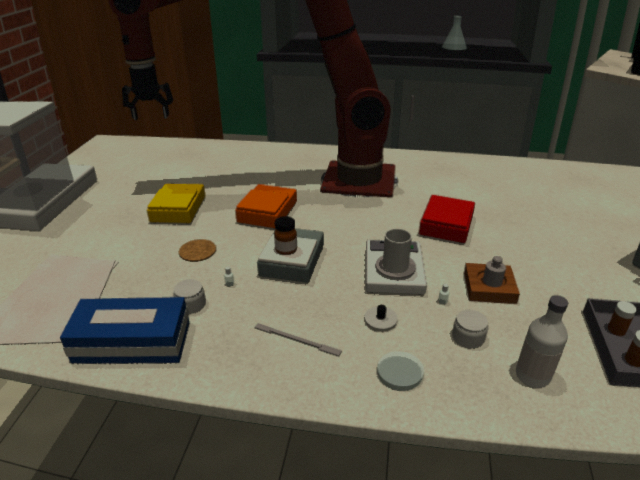

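View pics/side0.png

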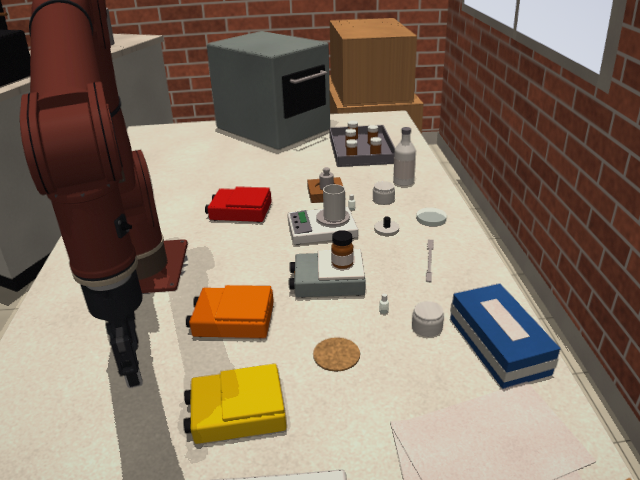

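The scene view shows the jar on the hotplate (287,240), the beaker on the balance (397,252), the weight on the block (494,272), the mat (197,250), the cover (381,317) and the vials at (229,277) and (444,293). The side view shows the same layout. I'll triangulate these roughly.

Run:
```python
from h import *
a=load('scene0');b=load('side0')
def tri(p,q):
    o,d=ray(a,*p);O,D=ray(b,*q);d/=np.linalg.norm(d);D/=np.linalg.norm(D)
    s=np.linalg.lstsq(np.c_[d,-D],O-o,rcond=None)[0];P=o+d*s[0];Q=O+D*s[1]
    return ((P+Q)/2).round(4),round(np.linalg.norm(P-Q),4)
for n,p,q in [('jarcap',(285,222),(343,236)),('beakertop',(398,236),(334,188)),('weightknob',(496,261),(326,172)),('coverknob',(381,308),(387,219)),('vialR',(445,288),(352,198)),('vialL',(228,270),(384,297)),('mat',(197.5,250),(337,354))]: print(n,*tri(p,q))
im1=cv2.imread('pics/scene0.png');im2=cv2.imread('pics/side0.png')
cv2.imwrite('pics/c1.png',cv2.convertScaleAbs(cv2.resize(im1[210:340,250:530],None,fx=2.8,fy=2.8,interpolation=cv2.INTER_CUBIC),alpha=1.5))
cv2.imwrite('pics/c2.png',cv2.convertScaleAbs(cv2.resize(im2[160:310,280:430],None,fx=4,fy=4,interpolation=cv2.INTER_CUBIC),alpha=1.3))
# orange mat mask
for c,im in((a,im1),(b,im2)):
    h=cv2.cvtColor(im,cv2.COLOR_BGR2HSV);m=cv2.inRange(h,(5,100,40),(18,200,220))
    n,l,s,ce=cv2.connectedComponentsWithStats(m)
    for i in range(1,n):
        if s[i,4]>60: print(s[i],ce[i].round(1),onz(c,*ce[i],.006).round(4))
```

```text
jarcap [ 0.5337 -0.1286  0.1375] 0.0036
beakertop [0.5404 0.1365 0.1304] 0.0013
weightknob [0.5354 0.364  0.0778] 0.0045
coverknob [0.6872 0.1115 0.0363] 0.0028
vialR [0.6037 0.2492 0.0394] 0.0053
vialL [ 0.6135 -0.2533  0.0425] 0.0019
mat [ 0.4906 -0.3841  0.0026] 0.0033
[   0    0   67  138 2431] [26.  58.7] [-1.7038 -2.62    0.006 ]
[60  2 17 17 83] [67.9 11.8] [-4.1056 -3.877   0.006 ]
[77  2 17 14 65] [84.9  9.4] [-4.2294 -3.7167  0.006 ]
[169  14  13  18  64] [175.  23.] [-3.026 -1.986  0.006]
[ 70  16  25  24 130] [82.3 24.8] [-3.0964 -3.0232  0.006 ]
[  0  29  22  22 308] [10.1 39.3] [-2.5163 -3.4388  0.006 ]
[76 35 16 25 88] [83.1 47.5] [-2.0211 -2.324   0.006 ]
[ 10  40  30  23 347] [24.4 50.7] [-1.9843 -2.855   0.006 ]
[154  42  21  19  69] [161.2  48.8] [-1.922  -1.6087  0.006 ]
[  0  51  12  17 127] [ 4.7 59.1] [-1.72   -2.8346  0.006 ]
[158  58  22  24  92] [169.3  69.1] [-1.3494 -1.2862  0.006 ]
[55 66 15 25 85] [62.7 77.9] [-1.1577 -1.9174  0.006 ]
[172  90  17  17  89] [179.8  98.3] [-0.7792 -0.9721  0.006 ]
[61 94 16 24 95] [ 67.3 105.1] [-0.6484 -1.5403  0.006 ]
[ 
[... 6646 characters left out ...]
1873  0.006 ]
[559 254  32  51 598] [574.4 279. ] [ 1.1145 -0.198   0.006 ]
[528 256  23  33  84] [539.7 272.1] [ 1.0379 -0.1573  0.006 ]
[553 290  27  40 124] [566.2 310.1] [ 1.0379 -0.3126  0.006 ]
[568 292  35  56 680] [585.  319.4] [ 1.067  -0.3508  0.006 ]
[589 293  40  62 815] [608.5 323.8] [ 1.1144 -0.3736  0.006 ]
[613 296  27  51 608] [627.3 319.6] [ 1.1668 -0.3663  0.006 ]
[581 331  33  50 163] [597.5 355.9] [ 1.0378 -0.4683  0.006 ]
[600 336  40  68 917] [620.3 369.4] [ 1.0669 -0.5134  0.006 ]
[ 313  338   47   33 1225] [336.3 354. ] [ 0.4897 -0.3892  0.006 ]
[626 342  14  36 296] [633.6 358.6] [ 1.1124 -0.4884  0.006 ]
[616 382  24  39 133] [627.8 401. ] [ 1.0379 -0.5965  0.006 ]
```

View pics/c1.png

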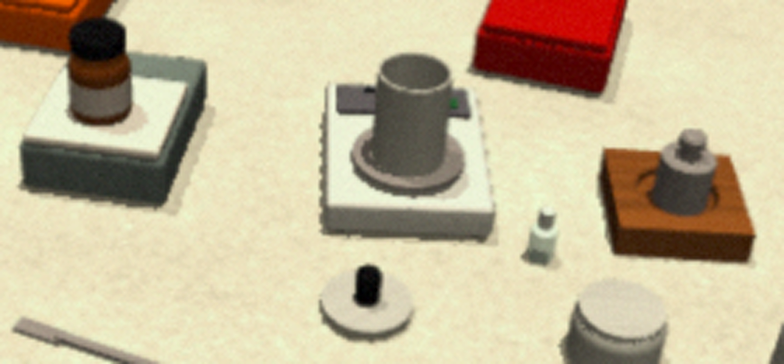

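View pics/c2.png

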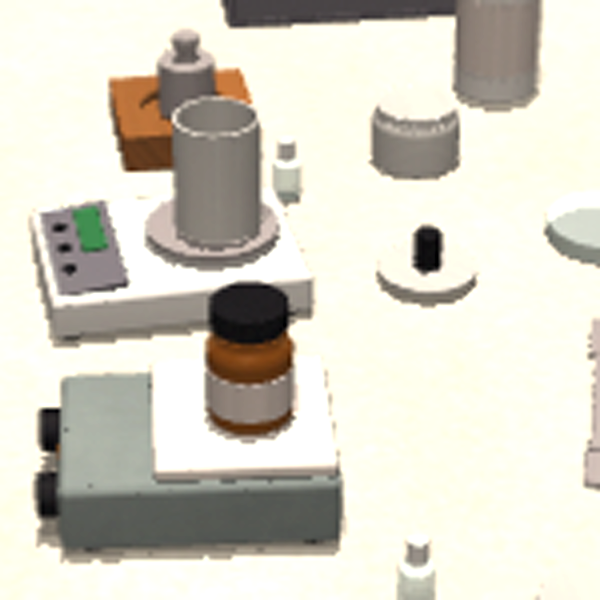

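The crops agree with the triangulated positions: jar cap in c1 at (97,40), beaker rim at (414,72), weight knob at (692,143) and cover knob at (368,285). The heights match the given sizes. I'll align the tool with the world axes and move above the jar for a wrist view.

Request:
send_rows:
  steps:
    - [1, 0, 0, -1, 0, 0, 4.8]
    - [1, 0, 0, -1, 0, 0, 4.8]
    - [1, 0, 0, -1, 0, 0, 4.8]
    - [1, 0.75, -1, 0, 0, 0, 0]
    - [1, 0.75, -1, 0, 0, 0, 0]
    - [1, 0.75, -1, 0, 0, 0, 0]
    - [1, 0.75, -1, 0, 0, 0, 0]
    - [1, 0.75, -1, 0, 0, 0, 0]
    - [1, 0.75, -1, 0, 0, 0, 0]
    - [1, 0.75, -1, 0, 0, 0, 0]
  squeeze: 40

```text
t: 0.98
ee_pos: [0.2932, -0.4533, 0.3251]
tcp_rot: [-3.141, 0.001, 0.0]
ft_force: [-0.5, -0.5, 1.1]
finger_gap: 0.0855
grasp_force: 0.0
```

Request:
send_rows:
  steps:
    - [1, 0.75, -1, 0, 0, 0, 0]
    - [1, 0.75, -1, 0, 0, 0, 0]
    - [1, 0.75, -1, 0, 0, 0, 0]
    - [1, 0.75, -1, 0, 0, 0, 0]
    - [1, 0.75, -1, 0, 0, 0, 0]
    - [1, 0.75, -1, 0, 0, 0, 0]
    - [1, 0.75, -1, 0, 0, 0, 0]
    - [1, 0.75, -1, 0, 0, 0, 0]
    - [1, 0.75, -1, 0, 0, 0, 0]
    - [1, 0.75, -1, 0, 0, 0, 0]

```text
t: 1.82
ee_pos: [0.4808, -0.2034, 0.3253]
tcp_rot: [3.142, -0.001, -0.0]
ft_force: [0.6, 0.6, 1.0]
finger_gap: 0.0851
grasp_force: 0.0
```

```bash
cat >> h.py <<'E'
from scipy.spatial.transform import Rotation as Rn
def togo(*t,yaw=None):
    s=arm.observe();R=Rn.from_rotvec(s['tcp_rot']);d=R.inv().apply(np.array(t)-s['ee_pos'])/.025
    G=Rn.from_euler('x',180,degrees=True)
    if yaw is not None: G=Rn.from_euler('z',yaw,degrees=True)*G
    r=(R.inv()*G).as_rotvec(degrees=True)
    print('t',round(s['t'],2),'pos',s['ee_pos'].round(4),'F',s['ft_force'].round(1),'gap',round(s['finger_gap'],4),'grip',round(s['grasp_force'],1),'| togo',d.round(2),'rot',r.round(2))
E
python3 - <<'E'
from h import *
togo(.534,-.129,.11); print(arm.observe()['joint_pos'].round(2))
im,c=grab('wrist','w1')
E
```

```text
t 1.82 pos [ 0.4808 -0.2034  0.3253] F [0.6 0.6 1. ] gap 0.0851 grip 0.0 | togo [ 2.13 -2.98  8.61] rot [ 0.    0.01 -0.04]
[ 0.65  0.06 -0.35  1.64  0.02  1.44 -1.27]
```

View pics/w1.png

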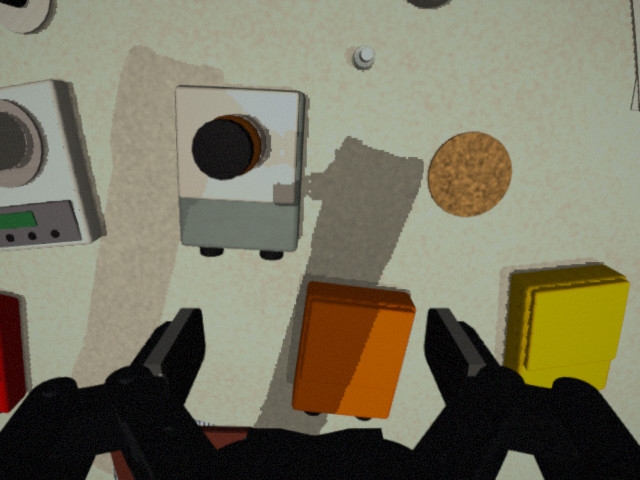

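The wrist view from above shows the jar cap at (223,148), the ceramic top from (177,88) to (303,207), the mat at (470,173) and the vial at (364,57). I'll compute their positions.

Run:
```python
from h import *
c=load('w1'); im=cv2.imread('pics/w1.png')
h=cv2.cvtColor(im,cv2.COLOR_BGR2HSV)
def blob(m,x0,y0,x1,y1,z,n):
    k=np.zeros_like(m);k[y0:y1,x0:x1]=m[y0:y1,x0:x1]
    cs,_=cv2.findContours(k,cv2.RETR_EXTERNAL,cv2.CHAIN_APPROX_NONE);q=max(cs,key=cv2.contourArea)
    e=cv2.fitEllipse(cv2.convexHull(q));print(n,np.round(e[0],1),np.round(e[1],1),onz(c,*e[0],z).round(4));return q
blob(cv2.inRange(h,(0,0,0),(179,255,35)),185,105,270,190,.14,'cap')
blob(cv2.inRange(h,(5,100,40),(20,255,255)),420,120,520,225,.006,'mat')
P=[onz(c,u,v,.06) for u,v in((177,88),(303,92),(298,207),(181,199))]
print(np.round(P,4)[:,:2].tolist(), np.mean(P,0).round(4))
print('vialL',onz(c,364,57,.05).round(4))
for n in(0,1,2,3): print(np.linalg.norm(P[n]-P[n-3]).round(4))
cv2.imwrite('pics/w1c.png',cv2.resize(im[70:260,160:320],None,fx=3,fy=3,interpolation=cv2.INTER_CUBIC))
```

```text
cap [222.9 148.5] [59.4 61.1] [ 0.5311 -0.1302  0.14  ]
mat [469.4 173.9] [79.7 87.8] [ 0.4903 -0.3821  0.006 ]
[[0.5815, -0.0707], [0.5764, -0.1915], [0.4637, -0.1855], [0.4725, -0.0644]] [ 0.5236 -0.128   0.06  ]
vialL [ 0.6093 -0.2498  0.05  ]
0.1209
0.1128
0.1214
0.1092
```

View pics/w1c.png

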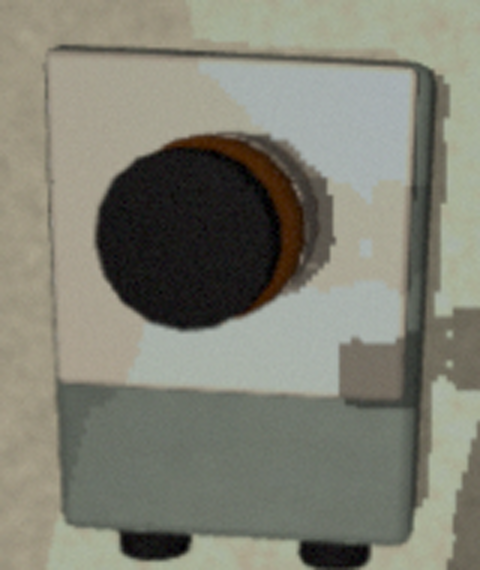

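Request:
send_rows:
  steps:
    - [1, 0.68, -0.98, 1, 0, 0, 0]
    - [1, 0.68, -0.98, 1, 0, 0, 0]
    - [1, 0.68, -0.98, 1, 0, 0, 0]
    - [1, 0, 0, 1, 0, 0, 0]
    - [1, 0, 0, 1, 0, 0, 0]
    - [1, 0, 0, 1, 0, 0, 0]
    - [1, 0, 0, 1, 0, 0, 0]
    - [1, 0, 0, 1, 0, 0, 0]
    - [1, 0, 0, 0.7, 0, 0, 0]
    - [1, 0, 0, 0.4, 0, 0, 0]

```text
t: 2.7
ee_pos: [0.5298, -0.1313, 0.0953]
tcp_rot: [-3.141, 0.001, 0.005]
ft_force: [-0.5, 0.2, -0.7]
finger_gap: 0.0855
grasp_force: 0.0
```

Request:
send_rows:
  steps:
    - [0.8, 0, 0, 0, 0, 0, 0]
    - [0.5, 0, 0, 0, 0, 0, 0]
    - [0.3, 0, 0, 0, 0, 0, 0]
    - [0.2, 0, 0, 0, 0, 0, 0]
    - [0.2, 0, 0, 0, 0, 0, 0]
    - [0.2, 0, 0, 0, 0, 0, 0]

```text
t: 3.2
ee_pos: [0.5323, -0.1315, 0.0993]
tcp_rot: [3.141, -0.001, 0.004]
ft_force: [-1.1, -0.1, 6.3]
finger_gap: 0.0528
grasp_force: 43.6
```

Request:
send_rows:
  steps:
    - [0.2, 0, 0, -0.4, 0, 0, 0]
    - [0.2, 0, 0, -0.8, 0, 0, 0]
    - [0.2, 0, 0, -0.9, 0, 0, 0]
    - [0.2, 0, 0.5, -0.9, 0, 0, 0]
    - [0.2, -0.2, 0.8, 0, 0, 0, 0]
    - [0.2, -0.2, 1, 0, 0, 0, 0]
    - [0.2, -0.2, 1, 0, 0, 0, 0]
    - [0.2, -0.2, 1, 0, 0, 0, 0]
    - [0.2, -0.2, 1, 0, 0, 0, 0]
    - [0.2, -0.2, 1, 0, 0, 0, 0]

```text
t: 4.03
ee_pos: [0.5006, -0.2899, 0.1734]
tcp_rot: [3.142, -0.001, -0.0]
ft_force: [1.0, -0.3, -1.9]
finger_gap: 0.0522
grasp_force: 42.7
```

Request:
send_rows:
  steps:
    - [0.2, -0.2, 1, 0, 0, 0, 0]
    - [0.2, -0.2, 1, 0, 0, 0, 0]
    - [0.2, -0.1, 1, 0, 0, 0, 0]
    - [0.2, 0, 0.6, 0.4, 0, 0, 0]
    - [0.2, 0, 0.2, 0.8, 0, 0, 0]
    - [0.2, 0, 0, 1, 0, 0, 0]
    - [0.2, 0, 0, 0.9, 0, 0, 0]
    - [0.2, 0, 0, 0.7, 0, 0, 0]
    - [0.2, 0, 0, 0.5, 0, 0, 0]
    - [0.2, 0, 0, 0, 0, 0, 0]

```text
t: 4.87
ee_pos: [0.4872, -0.3828, 0.0628]
tcp_rot: [-3.139, 0.001, 0.006]
ft_force: [-0.9, 0.5, -2.8]
finger_gap: 0.0527
grasp_force: 42.6
```

Run:
```python
from h import *
togo(.4905,-.384,.046)
```

```text
t 4.87 pos [ 0.4872 -0.3828  0.0628] F [-0.9  0.5 -2.8] gap 0.0527 grip 42.6 | togo [0.14 0.05 0.67] rot [-0.16  0.2  -0.03]
```

Request:
send_rows:
  steps:
    - [0.2, 0.1, 0, 0.35, 0, 0, 0]
    - [0.2, 0, 0, 0.2, 0, 0, 0]
    - [0.2, 0, 0, 0.1, 0, 0, 0]
    - [0.2, 0, 0, 0.05, 0, 0, 0]
    - [0.2, 0, 0, 0, 0, 0, 0]

```text
t: 5.28
ee_pos: [0.4913, -0.3839, 0.0481]
tcp_rot: [3.141, -0.001, 0.0]
ft_force: [-0.4, 0.2, -2.8]
finger_gap: 0.0527
grasp_force: 42.7
```

Request:
send_rows:
  steps:
    - [0.2, 0, 0, 0.06, 0, 0, 0]
    - [0.2, 0, 0, 0.05, 0, 0, 0]
    - [0.2, 0, 0, 0, 0, 0, 0]

```text
t: 5.53
ee_pos: [0.4914, -0.384, 0.0454]
tcp_rot: [3.141, -0.001, 0.001]
ft_force: [0.3, -0.8, -1.9]
finger_gap: 0.0522
grasp_force: 42.8
```

Request:
send_rows:
  steps:
    - [0.2, 0, 0, 0.05, 0, 0, 0]
    - [0.5, 0, 0, 0, 0, 0, 0]
    - [0.8, 0, 0, 0, 0, 0, 0]
    - [1, 0, 0, 0, 0, 0, 0]
    - [1, 0, 0, -0.3, 0, 0, 0]
    - [1, 0, 0, -0.8, 0, 0, 0]
    - [1, 0, 0, -1, 0, 0, 0]
    - [1, 0, 0, -1, 0, 0, 0]
    - [1, 0, 0, -1, 0, 0, 0]
    - [1, 0, 0, -1, 0, 0, 0]

```text
t: 6.37
ee_pos: [0.4912, -0.3837, 0.1731]
tcp_rot: [3.141, -0.001, 0.001]
ft_force: [0.1, -0.5, 0.1]
finger_gap: 0.0851
grasp_force: 0.0
```

Request:
send_rows:
  steps:
    - [1, 0, 0, -1, 0, 0, 0]
    - [1, 0, -0.5, -1, 0, 0, 0]
    - [1, 0, -1, -1, 0, 0, 0]
    - [1, 0, -1, -1, 0, 0, 0]
    - [1, 0, -1, -1, 0, 0, 0]
    - [1, 0, -1, -1, 0, 0, 0]
    - [1, 0, -1, 0, 0, 0, 0]
    - [1, 0, -1, 0, 0, 0, 0]
    - [1, 0, -1, 0, 0, 0, 0]
    - [1, 0, -1, 0, 0, 0, 0]

```text
t: 7.2
ee_pos: [0.4911, -0.17, 0.3221]
tcp_rot: [3.141, -0.001, 0.001]
ft_force: [0.6, 0.2, 0.6]
finger_gap: 0.0853
grasp_force: 0.0
```

Request:
send_rows:
  steps:
    - [1, 0, -1, 0, 0, 0, 0]
    - [1, 0, -1, 0, 0, 0, 0]
    - [1, 0, -1, 0, 0, 0, 0]
    - [1, 0, -1, 0, 0, 0, 0]
    - [1, 0, -1, 0, 0, 0, 0]
    - [1, 0, -1, 0, 0, 0, 0]
    - [1, 0, -1, 0, 0, 0, 0]
    - [1, 0, -1, 0, 0, 0, 0]
    - [1, 0, -1, 0, 0, 0, 0]
    - [1, 0, -1, 0, 0, 0, 0]

```text
t: 8.03
ee_pos: [0.4912, 0.08, 0.322]
tcp_rot: [3.141, -0.001, 0.001]
ft_force: [0.7, 0.1, 0.3]
finger_gap: 0.0857
grasp_force: 0.0
```

Request:
send_rows:
  steps:
    - [1, 0, -1, 0, 0, 0, 0]
    - [1, 0, -1, 0, 0, 0, 0]
    - [1, 0, -1, 0, 0, 0, 0]
    - [1, 0, -1, 0, 0, 0, 0]
    - [1, 0, -1, 0, 0, 0, 0]
    - [1, 0, -0.6, 0, 0, 0, 0]
    - [1, 0, 0, 0, 0, 0, 0]
    - [1, 0, 0, 0, 0, 0, 0]

```text
t: 8.7
ee_pos: [0.4912, 0.2194, 0.3217]
tcp_rot: [-3.141, -0.002, -0.0]
ft_force: [-0.6, -1.0, -0.3]
finger_gap: 0.0852
grasp_force: 0.0
```

Run:
```python
from h import *
togo(.54,.137,.1); print(arm.observe()['joint_pos'].round(2))
im,c=grab('wrist','w2')
```

```text
t 8.7 pos [0.4912 0.2194 0.3217] F [-0.6 -1.  -0.3] gap 0.0852 grip 0.0 | togo [1.95 3.3  8.87] rot [-0.01 -0.    0.08]
[ 0.2   0.14 -0.77  1.59  0.1   1.45 -2.15]
```

View pics/w2.png

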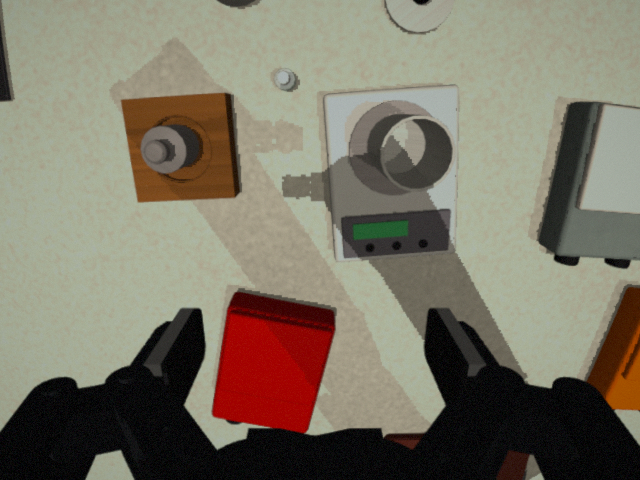

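The wrist view shows the beaker rim at (416,152), the pan from its left edge at 347 (centre near (396,147)), the block corners, the recess near (182,148), the weight knob at (154,152) and the vial at (285,79).

Run:
```python
from h import *
c=load('w2'); im=cv2.imread('pics/w2.png')
f=lambda n,u,v,z:print(n,onz(c,u,v,z).round(4))
f('rim',416,152,.13);f('rimL',379,152,.13);f('rimR',453,152,.13)
f('pan',396,147.5,.045)
for p in((347,147),(396,99),(396,196)):f('panedge',*p,.045)
P=np.array([onz(c,u,v,.03) for u,v in((122,99),(232,93),(240,196),(137,201))]);print(P.round(4)[:,:2].tolist(),P.mean(0).round(4))
f('knob',154,152,.088);f('vialR',285,79,.05);f('recessR',212,148,.03)
f('weightbody?',172,150,.067)
f('coverdisc',420,2,.012)
cv2.imwrite('pics/w2c.png',cv2.convertScaleAbs(cv2.resize(im[70:220,110:470],None,fx=2.2,fy=2.2,interpolation=cv2.INTER_CUBIC),alpha=1.4))
```

```text
rim [0.5383 0.1387 0.13  ]
rimL [0.538  0.1687 0.13  ]
rimR [0.5388 0.1083 0.13  ]
pan [0.534  0.1375 0.045 ]
panedge [0.5341 0.1875 0.045 ]
panedge [0.5814 0.1402 0.045 ]
panedge [0.4836 0.1344 0.045 ]
[[0.5836, 0.421], [0.5873, 0.3048], [0.4799, 0.3019], [0.4746, 0.4183]] [0.5314 0.3615 0.03  ]
knob [0.5342 0.3685 0.088 ]
vialR [0.5991 0.249  0.05  ]
recessR [0.5319 0.3291 0.03  ]
weightbody? [0.5338 0.359  0.067 ]
coverdisc [0.6783 0.1137 0.012 ]
```

View pics/w2c.png

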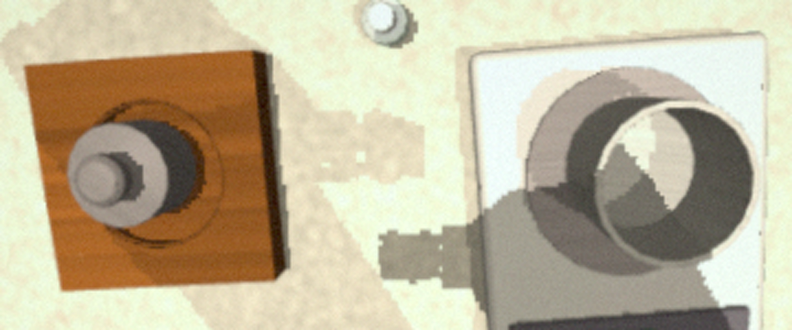

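Request:
send_rows:
  steps:
    - [1, 0.48, 0.81, 1, 0, 0, 0]
    - [1, 0.48, 0.81, 1, 0, 0, 0]
    - [1, 0.48, 0.81, 1, 0, 0, 0]
    - [1, 0.48, 0.81, 1, 0, 0, 0]
    - [1, 0, 0, 1, 0, 0, 0]
    - [1, 0, 0, 1, 0, 0, 0]
    - [1, 0, 0, 1, 0, 0, 0]
    - [1, 0, 0, 1, 0, 0, 0]
    - [1, 0, 0, 0.7, 0, 0, 0]
    - [1, 0, 0, 0.37, 0, 0, 0]

```text
t: 9.58
ee_pos: [0.5385, 0.1354, 0.0924]
tcp_rot: [3.14, -0.004, -0.004]
ft_force: [-0.3, 0.0, 0.0]
finger_gap: 0.0855
grasp_force: 0.0
```

Request:
send_rows:
  steps:
    - [0.9, 0, 0, 0, 0, 0, 0]
    - [0.6, 0, 0, 0, 0, 0, 0]
    - [0.4, 0, 0, 0, 0, 0, 0]
    - [0.3, 0, 0, 0, 0, 0, 0]
    - [0.3, 0, 0, 0, 0, 0, 0]
    - [0.3, 0, 0, 0, 0, 0, 0]

```text
t: 10.08
ee_pos: [0.5405, 0.1376, 0.096]
tcp_rot: [3.141, -0.001, 0.004]
ft_force: [-0.5, -2.2, 7.0]
finger_gap: 0.0611
grasp_force: 42.7
```

Request:
send_rows:
  steps:
    - [0.3, 0, 0, -0.4, 0, 0, 0]
    - [0.3, 0, 0, -0.9, 0, 0, 0]
    - [0.3, 0, 0, -1, 0, 0, 0]
    - [0.3, 0, 0.5, -0.9, 0, 0, 0]
    - [0.3, -0.08, 1, 0, 0, 0, 0]
    - [0.3, -0.1, 1, 0, 0, 0, 0]
    - [0.3, -0.1, 1, 0, 0, 0, 0]
    - [0.3, -0.1, 1, 0, 0, 0, 0]
    - [0.3, -0.1, 1, 0, 0, 0, 0]
    - [0.3, -0.1, 1, 0, 0, 0, 0]

```text
t: 10.92
ee_pos: [0.5244, -0.0257, 0.1752]
tcp_rot: [-3.141, 0.0, -0.0]
ft_force: [-0.3, 0.0, -2.9]
finger_gap: 0.0614
grasp_force: 42.7
```

Request:
send_rows:
  steps:
    - [0.3, 0, 1, 0, 0, 0, 0]
    - [0.3, 0, 1, 0, 0, 0, 0]
    - [0.3, 0, 1, 0, 0, 0, 0]
    - [0.3, 0, 0.7, 0.2, 0, 0, 0]
    - [0.3, 0, 0.38, 0.7, 0, 0, 0]
    - [0.3, 0, 0, 0.8, 0, 0, 0]
    - [0.3, 0, 0, 0.5, 0, 0, 0]
    - [0.3, 0, 0, 0.2, 0, 0, 0]
    - [0.3, 0, 0, 0, 0, 0, 0]
    - [0.3, 0, 0, 0, 0, 0, 0]

```text
t: 11.75
ee_pos: [0.5252, -0.1261, 0.1152]
tcp_rot: [-3.141, -0.001, -0.0]
ft_force: [0.1, 0.0, -2.5]
finger_gap: 0.0608
grasp_force: 42.7
```

Run:
```python
from h import *
togo(.526,-.127,.111)
```

```text
t 11.75 pos [ 0.5252 -0.1261  0.1152] F [ 0.1  0.  -2.5] gap 0.0608 grip 42.7 | togo [0.03 0.04 0.17] rot [-0.02 -0.02  0.03]
```

Request:
send_rows:
  steps:
    - [0.3, 0.03, 0.04, 0.08, 0, 0, 0]
    - [0.3, 0, 0, 0.06, 0, 0, 0]
    - [0.3, 0, 0, 0.04, 0, 0, 0]
    - [0.3, 0, 0, 0.02, 0, 0, 0]
    - [0.3, 0, 0, 0, 0, 0, 0]

```text
t: 12.17
ee_pos: [0.5261, -0.1278, 0.1109]
tcp_rot: [3.141, -0.001, 0.002]
ft_force: [-3.0, 0.4, 7.9]
finger_gap: 0.0612
grasp_force: 43.4
```

Request:
send_rows:
  steps:
    - [0.5, 0, 0, 0, 0, 0, 0]
    - [0.8, 0, 0, 0, 0, 0, 0]
    - [1, 0, 0, 0, 0, 0, 0]
    - [1, 0, 0, -0.3, 0, 0, 0]
    - [1, 0, 0, -0.8, 0, 0, 0]
    - [1, 0, 0, -1, 0, 0, 0]
    - [1, 0, 0, -1, 0, 0, 0]
    - [1, 0, 0, -1, 0, 0, 0]
    - [1, 0, 0, -1, 0, 0, 0]
    - [1, 0, -0.5, -1, 0, 0, 0]

```text
t: 13.0
ee_pos: [0.5252, -0.1176, 0.2638]
tcp_rot: [3.141, -0.006, 0.0]
ft_force: [-0.1, -0.7, 0.1]
finger_gap: 0.086
grasp_force: 0.0
```

Request:
send_rows:
  steps:
    - [1, 0.5, -0.7, -1, 0, 0, 0]
    - [1, 0.6, -1, -0.9, 0, 0, 0]
    - [1, 0.6, -1, 0, 0, 0, 0]
    - [1, 0.6, -1, 0, 0, 0, 0]
    - [1, 0.6, -0.9, 0, 0, 0, 0]
    - [1, 0, 0, 0, 0, 0, 0]
    - [1, 0, 0, 0, 0, 0, 0]

```text
t: 13.58
ee_pos: [0.5984, 0.0015, 0.3098]
tcp_rot: [-3.141, -0.004, 0.0]
ft_force: [-0.6, -1.4, -0.1]
finger_gap: 0.0855
grasp_force: 0.0
```

Run:
```python
from h import *
togo(.687,.1115,.036)
im,c=grab('wrist','w3')
for p in((.687,.1115,.012),(.687,.1115,.04),(.525,-.127,.145),(.525,-.127,.06)): print(proj(c,p).round(1))
```

```text
t 13.58 pos [0.5984 0.0015 0.3098] F [-0.6 -1.4 -0.1] gap 0.0855 grip 0.0 | togo [ 3.56 -4.38 10.96] rot [-0.06  0.    0.16]
[210.5 100.8]
[203.2 100.3]
[468.1 301.7]
[438.2 263.6]
```

View pics/w3.png

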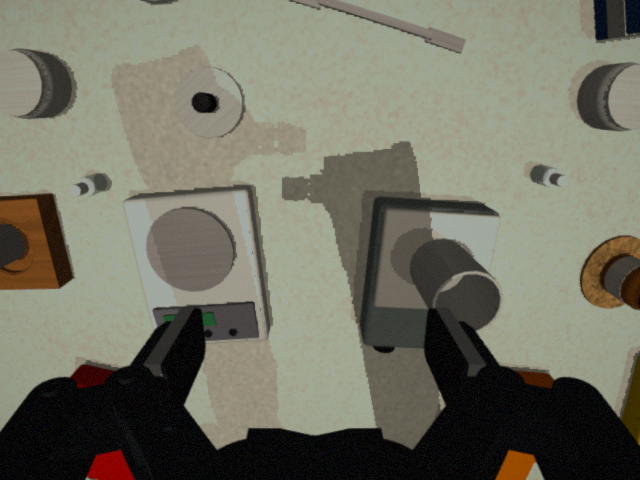

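The wrist view shows the cover disc at (210,102) with its knob top at (204,102), the bare pan centred at (191,249), and the beaker upright on the hotplate with its rim at (466,303). The predicted points agree with these to about 2 px.

Run:
```python
from h import *
c=load('w3')
f=lambda n,u,v,z:print(n,onz(c,u,v,z).round(4))
f('pan',191,249.3,.045);f('panL',146,249,.045);f('panR',236,249,.045);f('disc',210,102,.012);f('knob',204,102,.04);f('rim',466,303,.145);f('base?',434.5,267,.06)
im=cv2.imread('pics/w3.png');e=cv2.cvtColor(im,cv2.COLOR_BGR2GRAY).astype(int)
for v in(225,310): print(v,e[v,360:510:2].tolist())
```

```text
pan [0.5344 0.1355 0.045 ]
panL [0.5344 0.1853 0.045 ]
panR [0.535  0.0866 0.045 ]
disc [0.6858 0.1121 0.012 ]
knob [0.6854 0.1108 0.04  ]
rim [ 0.5238 -0.1254  0.145 ]
base? [ 0.5211 -0.1235  0.06  ]
225 [81, 77, 82, 78, 79, 68, 30, 32, 34, 42, 46, 50, 77, 100, 108, 106, 108, 109, 106, 104, 106, 108, 110, 104, 108, 106, 105, 107, 108, 105, 106, 106, 107, 108, 107, 119, 169, 167, 165, 167, 164, 168, 167, 164, 170, 166, 167, 164, 164, 166, 166, 162, 165, 164, 166, 164, 165, 165, 166, 167, 164, 165, 166, 168, 166, 163, 165, 166, 166, 160, 161, 164, 162, 163, 163]
310 [66, 35, 32, 33, 43, 53, 61, 58, 60, 60, 62, 58, 61, 58, 60, 59, 61, 61, 60, 64, 58, 65, 61, 61, 57, 59, 59, 60, 62, 59, 59, 62, 63, 59, 36, 0, 9, 10, 18, 46, 44, 44, 47, 46, 44, 49, 58, 55, 59, 56, 61, 59, 60, 55, 60, 56, 60, 59, 57, 62, 60, 58, 55, 54, 54, 51, 56, 55, 52, 126, 152, 162, 162, 162, 162]
```

Request:
send_rows:
  steps:
    - [0.8, 0.7, -0.88, 1, 0, 0, 0]
    - [0.6, 0.7, -0.88, 1, 0, 0, 0]
    - [0.5, 0.7, -0.88, 1, 0, 0, 0]
    - [0.5, 0.7, -0.88, 1, 0, 0, 0]
    - [0.5, 0.68, -0.87, 1, 0, 0, 0]
    - [0.5, 0, 0, 1, 0, 0, 0]
    - [0.5, 0, 0, 1, 0, 0, 0]
    - [0.5, 0, 0, 1, 0, 0, 0]
    - [0.5, 0, 0, 0, 0, 0, 0]
    - [0.5, 0, 0, 0, 0, 0, 0]

```text
t: 14.47
ee_pos: [0.6845, 0.1074, 0.1089]
tcp_rot: [3.14, -0.004, -0.004]
ft_force: [0.6, -0.5, 0.7]
finger_gap: 0.0427
grasp_force: 0.0
```

Run:
```python
from h import *
togo(.6857,.1113,.037)
```

```text
t 14.47 pos [0.6845 0.1074 0.1089] F [ 0.6 -0.5  0.7] gap 0.0427 grip 0.0 | togo [ 0.05 -0.16  2.88] rot [ 0.06  0.14 -0.13]
```

Request:
send_rows:
  steps:
    - [0.5, 0.05, -0.14, 1, 0, 0, 0]
    - [0.5, 0, 0, 1, 0, 0, 0]
    - [0.5, 0, 0, 0.5, 0, 0, 0]
    - [0.5, 0, 0, 0.3, 0, 0, 0]
    - [0.5, 0, 0, 0.05, 0, 0, 0]
    - [0.5, 0, 0, 0, 0, 0, 0]

```text
t: 14.97
ee_pos: [0.6871, 0.1126, 0.0395]
tcp_rot: [-3.141, 0.002, -0.002]
ft_force: [-0.3, -0.1, -0.4]
finger_gap: 0.0428
grasp_force: 0.0
```

Request:
send_rows:
  steps:
    - [0.3, 0, 0, 0, 0, 0, 0]
    - [0.1, 0, 0, 0, 0, 0, 0]
    - [0, 0, 0, 0, 0, 0, 0]
    - [0, 0, 0, 0, 0, 0, 0]
    - [0, 0, 0, 0, 0, 0, 0]

```text
t: 15.38
ee_pos: [0.6874, 0.1131, 0.0401]
tcp_rot: [-3.141, 0.001, -0.004]
ft_force: [0.1, 0.2, 6.1]
finger_gap: 0.0184
grasp_force: 39.1
```

Request:
send_rows:
  steps:
    - [0, 0, 0, -0.3, 0, 0, 0]
    - [0, 0, 0, -0.8, 0, 0, 0]
    - [0, 0, 0, -1, 0, 0, 0]
    - [0, 0, 0, -1, 0, 0, 0]
    - [0, 0, 0, -1, 0, 0, 0]
    - [0, 0, 0, -1, 0, 0, 0]
    - [0, 0, 0, -1, 0, 0, 0]
    - [0, -0.3, 0.4, -0.9, 0, 0, 0]
    - [0, -0.6, 0.9, -0.5, 0, 0, 0]
    - [0, -0.6, 0.9, 0, 0, 0, 0]

```text
t: 16.22
ee_pos: [0.6497, 0.0592, 0.23]
tcp_rot: [-3.14, -0.003, -0.008]
ft_force: [0.9, -0.7, -0.5]
finger_gap: 0.0183
grasp_force: 39.1
```

Request:
send_rows:
  steps:
    - [0, -0.6, 0.9, 0, 0, 0, 0]
    - [0, -0.6, 0.9, 0, 0, 0, 0]
    - [0, -0.6, 0.9, 0, 0, 0, 0]
    - [0, -0.6, 0.9, 0, 0, 0, 0]
    - [0, -0.6, 0.9, 0, 0, 0, 0]
    - [0, -0.6, 0.9, 0, 0, 0, 0]
    - [0, -0.6, 0.9, 0, 0, 0, 0]
    - [0, -0.6, 0.9, 0, 0, 0, 0]
    - [0, -0.4, 0.4, 0, 0, 0, 0]
    - [0, 0, 0, 0, 0, 0, 0]

```text
t: 17.05
ee_pos: [0.5168, -0.1355, 0.2264]
tcp_rot: [3.14, -0.008, -0.001]
ft_force: [0.7, 0.4, -0.9]
finger_gap: 0.0183
grasp_force: 39.2
```

Request:
send_rows:
  steps:
    - [0, 0, 0, 0.3, 0, 0, 0]
    - [0, 0, 0, 0.2, 0, 0, 0]
    - [0, 0, 0, 0, 0, 0, 0]
    - [0, 0, 0, 0, 0, 0, 0]

```text
t: 17.38
ee_pos: [0.519, -0.1309, 0.2127]
tcp_rot: [-3.141, -0.002, 0.001]
ft_force: [-0.1, -0.3, -0.5]
finger_gap: 0.0184
grasp_force: 39.2
```

Run:
```python
from h import *
togo(.526,-.127,.177)
a,ca=grab('scene','s4');b,cb=grab('side','d4')
for c in(ca,cb):
    print([proj(c,p).round(1).tolist() for p in((.5245,-.127,.145),(.5245,-.127,.06))])
A=cv2.resize(a[190:290,240:340],None,fx=4,fy=4,interpolation=cv2.INTER_CUBIC);B=cv2.resize(b[210:310,290:390],None,fx=4,fy=4,interpolation=cv2.INTER_CUBIC)
cv2.imwrite('pics/v4.png',cv2.convertScaleAbs(np.hstack([A,B])[:,:,::-1],alpha=1.4))
```

```text
t 17.38 pos [ 0.519  -0.1309  0.2127] F [-0.1 -0.3 -0.5] gap 0.0184 grip 39.2 | togo [ 0.28 -0.15  1.43] rot [-0.05  0.05  0.08]
[[285.9, 217.9], [287.5, 247.8]]
[[338.6, 232.6], [339.0, 262.3]]
```

View pics/v4.png

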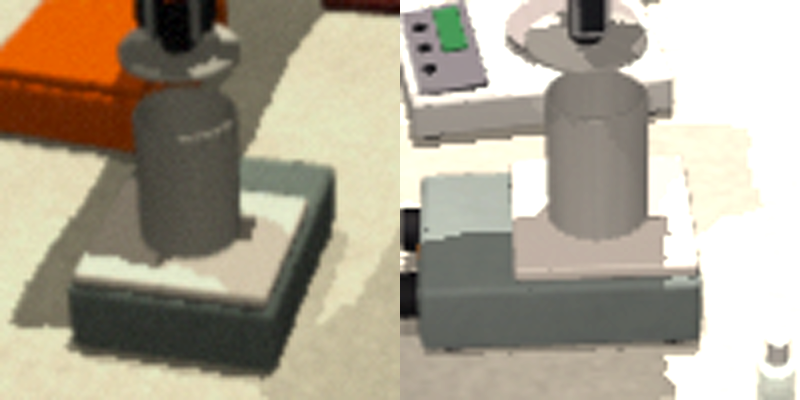

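Both views show the beaker upright and centred on the white top, with the cover level above it. In v4 the disc centre is at (178,56) in the scene crop and (577,~40) in the side crop. I'll check the disc's position against the rim before lowering.

Run:
```python
from h import *
a=load('s4');b=load('d4')
p=(.519,-.1309,.1847)
print('pred disc top centre', proj(a,p).round(1),proj(b,p).round(1))
for c,n in((a,'scene'),(b,'side')):
    t=np.linspace(0,6.28,200);q=np.array([proj(c,(p[0]+.036*np.cos(x),p[1]+.036*np.sin(x),p[2])) for x in t]);print(n,'disc u-range',q[:,0].min().round(1),q[:,0].max().round(1))
    q=np.array([proj(c,(.5245+.031*np.cos(x),-.127+.031*np.sin(x),.145)) for x in t]);print(n,'rim u-range',q[:,0].min().round(1),q[:,0].max().round(1),'v',q[:,1].min().round(1),q[:,1].max().round(1))
print('obs scene disc',240+117/4,240+240/4,'side disc',290+106/4,290+248/4,'| scene rim',240+133/4,240+239/4,'side rim',290+145/4,290+247/4)
im=cv2.imread('pics/d4.png');g=cv2.cvtColor(im,cv2.COLOR_BGR2GRAY)
for v in(218,219,220,221,222): print(v,g[v,310:360].tolist())
```

```text
pred disc top centre [284.  201.9] [336.2 219. ]
scene disc u-range 268.5 299.5
scene rim u-range 272.8 299.1 v 211.4 224.8
side disc u-range 320.7 351.7
side rim u-range 325.5 351.7 v 226.0 239.5
obs scene disc 269.25 300.0 side disc 316.5 352.0 | scene rim 273.25 299.75 side rim 326.25 351.75
218 [220, 219, 219, 219, 219, 219, 157, 151, 153, 154, 154, 124, 114, 114, 115, 115, 114, 114, 113, 114, 114, 115, 59, 79, 84, 67, 63, 76, 79, 79, 79, 79, 84, 86, 86, 86, 86, 87, 88, 88, 87, 146, 210, 195, 209, 213, 212, 211, 213, 212]
219 [219, 219, 219, 220, 219, 219, 137, 90, 143, 153, 154, 129, 116, 114, 113, 115, 115, 115, 114, 114, 113, 114, 74, 37, 45, 46, 46, 45, 45, 31, 61, 84, 87, 86, 86, 86, 86, 86, 86, 87, 111, 114, 211, 203, 209, 211, 212, 213, 213, 214]
220 [214, 219, 219, 220, 219, 219, 148, 91, 91, 138, 152, 117, 113, 114, 114, 114, 113, 114, 115, 115, 114, 114, 114, 75, 28, 13, 12, 13, 13, 45, 81, 86, 87, 88, 88, 87, 86, 86, 86, 109, 113, 107, 209, 213, 192, 208, 211, 210, 210, 210]
221 [211, 220, 220, 219, 219, 219, 149, 128, 91, 67, 114, 104, 113, 114, 114, 115, 115, 113, 113, 114, 114, 115, 115, 114, 92, 71, 68, 68, 85, 87, 86, 86, 86, 86, 87, 88, 88, 87, 109, 113, 112, 124, 210, 220, 203, 212, 212, 210, 209, 208]
222 [207, 219, 220, 220, 220, 220, 219, 149, 103, 91, 77, 74, 107, 115, 115, 115, 115, 115, 115, 113, 114, 115, 115, 114, 93, 87, 87, 87, 87, 87, 87, 87, 86, 86, 86, 87, 87, 88, 112, 115, 107, 143, 212, 219, 206, 171, 197, 203, 205, 205]
```

The side view's left bulge is the pan behind. The disc itself is at 321–351, as predicted, and the rim is within 1 mm of prediction. Lowering now.

Request:
send_rows:
  steps:
    - [0, 0.26, -0.15, 0.3, 0, 0, 0]
    - [0, 0, 0, 0.3, 0, 0, 0]
    - [0, 0, 0, 0.2, 0, 0, 0]
    - [0, 0, 0, 0.2, 0, 0, 0]
    - [0, 0, 0, 0.1, 0, 0, 0]
    - [0, 0, 0, 0.1, 0, 0, 0]
    - [0, 0, 0, 0, 0, 0, 0]

```text
t: 18.07
ee_pos: [0.525, -0.1284, 0.1828]
tcp_rot: [-3.141, 0.001, 0.001]
ft_force: [0.2, -0.6, -0.7]
finger_gap: 0.0183
grasp_force: 39.2
```

Request:
send_rows:
  steps:
    - [0, 0, 0, 0.06, 0, 0, 0]
    - [0, 0, 0, 0.04, 0, 0, 0]
    - [0, 0, 0, 0, 0, 0, 0]

```text
t: 18.32
ee_pos: [0.5253, -0.1284, 0.1809]
tcp_rot: [3.142, -0.001, 0.0]
ft_force: [0.3, 0.1, -0.9]
finger_gap: 0.0183
grasp_force: 39.2
```

Request:
send_rows:
  steps:
    - [0, 0, 0, 0.06, 0, 0, 0]
    - [0, 0, 0, 0.05, 0, 0, 0]
    - [0, 0, 0, 0.04, 0, 0, 0]
    - [0, 0, 0, 0, 0, 0, 0]
    - [0, 0, 0, 0, 0, 0, 0]

```text
t: 18.73
ee_pos: [0.5253, -0.1284, 0.1771]
tcp_rot: [3.142, -0.001, 0.0]
ft_force: [-0.1, -0.1, -0.7]
finger_gap: 0.0185
grasp_force: 39.2
```

Request:
send_rows:
  steps:
    - [0, 0, 0, 0.03, 0, 0, 0]
    - [0, 0, 0, 0.03, 0, 0, 0]
    - [0, 0, 0, 0, 0, 0, 0]

```text
t: 18.98
ee_pos: [0.526, -0.1284, 0.1771]
tcp_rot: [3.141, -0.001, 0.003]
ft_force: [-3.8, 0.3, 12.0]
finger_gap: 0.0184
grasp_force: 40.3
```

Request:
send_rows:
  steps:
    - [0.1, 0, 0, -0.04, 0, 0, 0]
    - [0.3, 0, 0, 0, 0, 0, 0]
    - [0.5, 0, 0, 0, 0, 0, 0]
    - [0.5, 0, 0, -0.3, 0, 0, 0]
    - [0.5, 0, 0, -0.8, 0, 0, 0]
    - [0.6, 0, 0, -1, 0, 0, 0]
    - [0.8, 0, 0, -1, 0, 0, 0]
    - [1, 0, -0.5, -0.6, 0, 0, 0]
    - [1, 0, -1, 0, 0, 0, 0]
    - [1, 0, -1, 0, 0, 0, 0]

```text
t: 19.82
ee_pos: [0.5259, -0.0659, 0.2707]
tcp_rot: [3.141, -0.004, 0.003]
ft_force: [0.5, 1.1, 0.9]
finger_gap: 0.0853
grasp_force: 0.0
```

Request:
send_rows:
  steps:
    - [1, 0, -1, 0, 0, 0, 0]
    - [1, 0, -1, 0, 0, 0, 0]
    - [1, 0, -1, 0, 0, 0, 0]
    - [1, 0, -1, 0, 0, 0, 0]
    - [1, 0, -1, 0, 0, 0, 0]
    - [1, 0, -1, 0, 0, 0, 0]
    - [1, 0, -1, 0, 0, 0, 0]
    - [1, 0, -1, 0, 0, 0, 0]
    - [1, 0, -1, 0, 0, 0, 0]
    - [1, 0, -1, 0, 0, 0, 0]

```text
t: 20.65
ee_pos: [0.5254, 0.1853, 0.2696]
tcp_rot: [-3.142, 0.001, -0.0]
ft_force: [0.3, -0.2, -0.2]
finger_gap: 0.0854
grasp_force: 0.0
```

Request:
send_rows:
  steps:
    - [1, 0.1, -1, 0, 0, 0, 0]
    - [1, 0.1, -1, 0, 0, 0, 0]
    - [1, 0.1, -1, 0, 0, 0, 0]
    - [1, 0.1, -1, 0, 0, 0, 0]
    - [1, 0, -1, 0, 0, 0, 0]
    - [1, 0, -1, 0, 0, 0, 0]
    - [1, 0, -0.8, 0, 0, 0, 0]
    - [1, 0, -0.5, 1, 0, 0, 0]
    - [1, 0, 0, 1, 0, 0, 0]
    - [1, 0, 0, 0, 0, 0, 0]

```text
t: 21.48
ee_pos: [0.5337, 0.3661, 0.2145]
tcp_rot: [3.138, 0.002, -0.009]
ft_force: [-0.7, -0.4, -0.7]
finger_gap: 0.0857
grasp_force: 0.0
```

Run:
```python
from h import *
togo(.534,.368,.055); print(arm.observe()['joint_pos'].round(2))
im,c=grab('wrist','w5')
print(proj(c,(.534,.368,.09)).round(1),proj(c,(.534,.368,.067)).round(1))
```

```text
t 21.48 pos [0.5337 0.3661 0.2145] F [-0.7 -0.4 -0.7] gap 0.0857 grip 0.0 | togo [ 0.05 -0.1   6.38] rot [0.2  0.33 0.07]
[-0.07  0.47 -0.82  1.48  0.35  1.35 -2.48]
[312.5 231.4] [312.5 221.7]
```

View pics/w5.png

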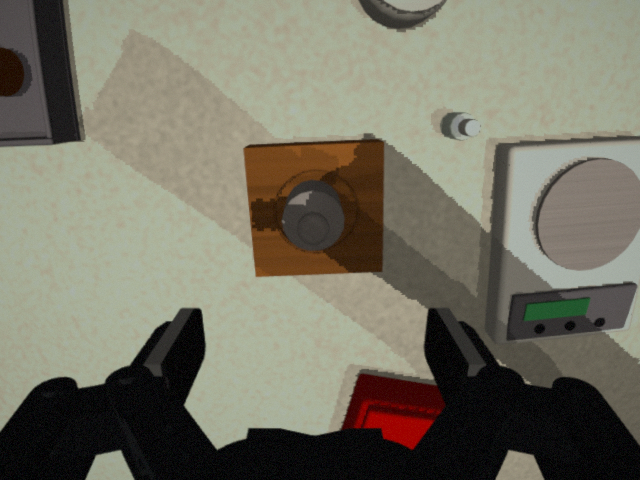

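The wrist view shows the weight's knob at (313,228), its body at (313,216), the recess centred near (316,208) and the block corners. The weight's x is about 2 mm greater than I assumed.

Request:
send_rows:
  steps:
    - [1, 0.12, -0.08, 1, 0, 0, 0]
    - [1, 0, 0, 1, 0, 0, 0]
    - [1, 0, 0, 1, 0, 0, 0]
    - [1, 0, 0, 1, 0, 0, 0]
    - [1, 0, 0, 1, 0, 0, 0]
    - [1, 0, 0, 0.6, 0, 0, 0]
    - [1, 0, 0, 0.4, 0, 0, 0]
    - [1, 0, 0, 0.2, 0, 0, 0]
    - [1, 0, 0, 0, 0, 0, 0]
    - [1, 0, 0, 0, 0, 0, 0]
  squeeze: 70

```text
t: 22.37
ee_pos: [0.5392, 0.3691, 0.0654]
tcp_rot: [-3.141, 0.001, -0.002]
ft_force: [0.8, 0.7, 0.4]
finger_gap: 0.0855
grasp_force: 0.0
```

Run:
```python
from h import *
togo(.5365,.368,.055)
c=load('w5')
P=np.array([onz(c,u,v,.03) for u,v in((245,147),(384,140),(383,270),(256,276))]);print(P.round(4)[:,:2].tolist(),P.mean(0).round(4))
print('recess',onz(c,316.5,208,.03).round(4),'knob',onz(c,313,228,.09).round(4),'body',onz(c,313,216,.067).round(4),'pan',onz(c,591,214,.045).round(4))
```

```text
t 22.37 pos [0.5392 0.3691 0.0654] F [0.8 0.7 0.4] gap 0.0855 grip 0.0 | togo [-0.11  0.04  0.42] rot [-0.05 -0.07 -0.04]
[[0.584, 0.4209], [0.5896, 0.3124], [0.4796, 0.307], [0.4739, 0.4171]] [0.5318 0.3644 0.03  ]
recess [0.5348 0.3648 0.03  ] knob [0.5364 0.3677 0.09  ] body [0.5383 0.3677 0.067 ] pan [0.5349 0.1395 0.045 ]
```

Request:
send_rows:
  steps:
    - [1, -0.09, 0.04, 0.25, 0, 0, 0]
    - [1, 0, 0, 0.15, 0, 0, 0]
    - [1, 0, 0, 0, 0, 0, 0]
    - [0.6, 0, 0, 0, 0, 0, 0]
    - [0.3, 0, 0, 0, 0, 0, 0]
    - [0.1, 0, 0, 0, 0, 0, 0]
    - [0.1, 0, 0, 0, 0, 0, 0]
    - [0.1, 0, 0, 0, 0, 0, 0]
    - [0.1, 0, 0, 0, 0, 0, 0]

```text
t: 23.12
ee_pos: [0.5366, 0.3676, 0.0548]
tcp_rot: [3.142, -0.001, 0.001]
ft_force: [-1.5, -2.9, 5.4]
finger_gap: 0.0446
grasp_force: 71.5
```

Request:
send_rows:
  steps:
    - [0.1, 0, 0, -0.3, 0, 0, 0]
    - [0.1, 0, 0, -0.7, 0, 0, 0]
    - [0.1, 0, 0, -1, 0, 0, 0]
    - [0.1, 0, 0, -1, 0, 0, 0]
    - [0.1, 0, 0.4, -0.4, 0, 0, 0]
    - [0.1, -0.08, 0.8, 0, 0, 0, 0]
    - [0.1, 0, 1, 0, 0, 0, 0]
    - [0.1, 0, 1, 0, 0, 0, 0]
    - [0.1, 0, 1, 0, 0, 0, 0]
    - [0.1, 0, 1, 0, 0, 0, 0]

```text
t: 23.95
ee_pos: [0.5335, 0.2352, 0.138]
tcp_rot: [3.14, -0.002, -0.002]
ft_force: [0.5, -0.1, -6.5]
finger_gap: 0.0445
grasp_force: 72.8
```

Request:
send_rows:
  steps:
    - [0.1, 0, 1, 0, 0, 0, 0]
    - [0.1, 0, 1, 0, 0, 0, 0]
    - [0.1, 0, 1, 0, 0, 0, 0]
    - [0.1, 0, 0.7, 0, 0, 0, 0]
    - [0.1, 0, 0.33, 0.5, 0, 0, 0]
    - [0.1, 0, 0, 0.8, 0, 0, 0]
    - [0.1, 0, 0, 0.6, 0, 0, 0]
    - [0.1, 0, 0, 0.3, 0, 0, 0]
    - [0.1, 0, 0, 0.1, 0, 0, 0]
    - [0.1, 0, 0, 0, 0, 0, 0]

```text
t: 24.78
ee_pos: [0.5335, 0.1372, 0.0807]
tcp_rot: [-3.141, -0.0, 0.003]
ft_force: [0.2, -0.7, -5.2]
finger_gap: 0.0442
grasp_force: 72.8
```

Run:
```python
from h import *
togo(.5345,.1368,.0778)
```

```text
t 24.78 pos [0.5335 0.1372 0.0807] F [ 0.2 -0.7 -5.2] gap 0.0442 grip 72.8 | togo [0.04 0.01 0.12] rot [-0.01  0.1   0.01]
```

Request:
send_rows:
  steps:
    - [0.1, 0.04, 0, 0.05, 0, 0, 0]
    - [0.1, 0, 0, 0.04, 0, 0, 0]
    - [0.1, 0, 0, 0.03, 0, 0, 0]
    - [0.1, 0, 0, 0.02, 0, 0, 0]
    - [0.1, 0, 0, 0, 0, 0, 0]

```text
t: 25.2
ee_pos: [0.5353, 0.137, 0.0783]
tcp_rot: [-3.142, 0.001, -0.001]
ft_force: [0.1, -0.5, -6.5]
finger_gap: 0.0443
grasp_force: 72.8
```

Request:
send_rows:
  steps:
    - [0.1, 0, 0, 0.03, 0, 0, 0]
    - [0.1, 0, 0, 0.03, 0, 0, 0]
    - [0.1, 0, 0, 0, 0, 0, 0]

```text
t: 25.45
ee_pos: [0.5354, 0.137, 0.0777]
tcp_rot: [3.141, -0.001, 0.001]
ft_force: [-4.9, -2.7, 6.5]
finger_gap: 0.0443
grasp_force: 74.3
```

Request:
send_rows:
  steps:
    - [0.3, 0, 0, -0.03, 0, 0, 0]
    - [0.6, 0, 0, 0, 0, 0, 0]
    - [1, 0, 0, 0, 0, 0, 0]
    - [1, 0, 0, -0.3, 0, 0, 0]
    - [1, 0, 0, -0.8, 0, 0, 0]
    - [1, 0, 0, -1, 0, 0, 0]
    - [1, 0, 0, -1, 0, 0, 0]
    - [1, 0, 0, -1, 0, 0, 0]
    - [1, 0, 0, -1, 0, 0, 0]
    - [1, 0, 0.3, -1, 0, 0, 0]
  squeeze: 40

```text
t: 26.28
ee_pos: [0.535, 0.1311, 0.2321]
tcp_rot: [-3.14, -0.003, -0.002]
ft_force: [-0.3, 0.1, -0.3]
finger_gap: 0.0852
grasp_force: 0.0
```

Request:
send_rows:
  steps:
    - [1, 0, 0.5, -1, 0, 0, 0]
    - [1, 0, 1, -0.9, 0, 0, 0]
    - [1, -0.1, 1, 0, 0, 0, 0]
    - [1, -0.1, 1, 0, 0, 0, 0]
    - [1, -0.1, 1, 0, 0, 0, 0]
    - [1, -0.1, 1, 0, 0, 0, 0]
    - [1, -0.1, 1, 0, 0, 0, 0]
    - [1, -0.1, 1, 0, 0, 0, 0]
    - [1, -0.1, 1, 0, 0, 0, 0]
    - [1, -0.1, 1, 0, 0, 0, 0]

```text
t: 27.12
ee_pos: [0.515, -0.109, 0.2783]
tcp_rot: [3.141, -0.0, 0.002]
ft_force: [0.0, 0.7, 0.8]
finger_gap: 0.0853
grasp_force: 0.0
```

Request:
send_rows:
  steps:
    - [1, -0.1, 1, 0, 0, 0, 0]
    - [1, -0.1, 1, 0, 0, 0, 0]
    - [1, -0.1, 1, 0, 0, 0, 0]
    - [1, -0.1, 1, 0, 0, 0, 0]
    - [1, -0.1, 1, 0, 0, 0, 0]
    - [1, -0.1, 1, 0, 0, 0, 0]
    - [1, -0.1, 1, 0, 0, 0, 0]
    - [1, -0.1, 1, 0, 0, 0, 0]
    - [1, -0.1, 1, 0, 0, 0, 0]
    - [1, -0.1, 1, 0, 0, 0, 0]

```text
t: 27.95
ee_pos: [0.49, -0.3592, 0.2783]
tcp_rot: [3.141, -0.0, 0.002]
ft_force: [0.6, -0.7, -0.4]
finger_gap: 0.0852
grasp_force: 0.0
```

Run:
```python
from h import *
togo(.4914,-.384,.045)
im,c=grab('wrist','w6')
print(proj(c,(.4914,-.384,.086)).round(1))
```

```text
t 27.95 pos [ 0.49   -0.3592  0.2783] F [ 0.6 -0.7 -0.4] gap 0.0852 grip 0.0 | togo [0.05 0.99 9.33] rot [ 0.03 -0.06 -0.01]
[345.2 206.8]
```

View pics/w6.png

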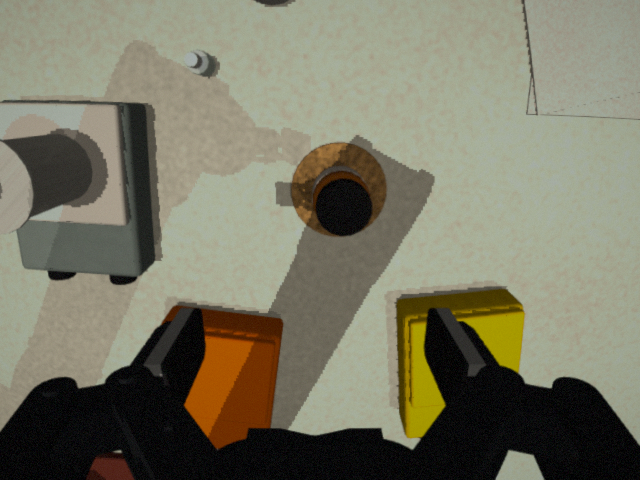

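The wrist view shows the jar upright on the mat with its cap at (343,207), within 2 px of prediction.

Request:
send_rows:
  steps:
    - [1, 0.04, 0.6, 0.8, 0, 0, 0]
    - [1, 0, 0.3, 1, 0, 0, 0]
    - [1, 0, 0, 1, 0, 0, 0]
    - [1, 0, 0, 1, 0, 0, 0]
    - [1, 0, 0, 1, 0, 0, 0]
    - [1, 0, 0, 1, 0, 0, 0]
    - [1, 0, 0, 1, 0, 0, 0]
    - [1, 0, 0, 1, 0, 0, 0]
    - [1, 0, 0, 0.6, 0, 0, 0]
    - [1, 0, 0, 0.4, 0, 0, 0]

```text
t: 28.83
ee_pos: [0.4905, -0.3799, 0.0558]
tcp_rot: [-3.14, 0.001, 0.002]
ft_force: [-0.3, -0.6, -0.4]
finger_gap: 0.0853
grasp_force: 0.0
```

Request:
send_rows:
  steps:
    - [1, 0, 0, 0.2, 0, 0, 0]
    - [1, 0, 0, 0, 0, 0, 0]
    - [1, 0, 0, 0, 0, 0, 0]

```text
t: 29.08
ee_pos: [0.4916, -0.3808, 0.0534]
tcp_rot: [3.141, -0.001, 0.002]
ft_force: [0.3, 0.5, -0.7]
finger_gap: 0.0855
grasp_force: 0.0
```

Run:
```python
from h import *
togo(.4914,-.384,.045)
```

```text
t 29.08 pos [ 0.4916 -0.3808  0.0534] F [ 0.3  0.5 -0.7] gap 0.0855 grip 0.0 | togo [-0.01  0.13  0.34] rot [ 0.04 -0.06 -0.03]
```

Request:
send_rows:
  steps:
    - [1, 0, 0.12, 0.2, 0, 0, 0]
    - [1, 0, 0, 0.13, 0, 0, 0]
    - [0.8, 0, 0, 0, 0, 0, 0]
    - [0.5, 0, 0, 0, 0, 0, 0]
    - [0.3, 0, 0, 0, 0, 0, 0]
    - [0.2, 0, 0, 0, 0, 0, 0]
    - [0.2, 0, 0, 0, 0, 0, 0]
    - [0.2, 0, 0, 0, 0, 0, 0]

```text
t: 29.75
ee_pos: [0.4912, -0.3837, 0.0445]
tcp_rot: [3.141, -0.001, 0.001]
ft_force: [-0.4, -0.7, 3.0]
finger_gap: 0.0527
grasp_force: 42.8
```

Request:
send_rows:
  steps:
    - [0.2, 0, 0, -0.4, 0, 0, 0]
    - [0.2, 0, 0, -0.8, 0, 0, 0]
    - [0.2, 0, 0, -1, 0, 0, 0]
    - [0.2, 0, 0, -1, 0, 0, 0]
    - [0.2, 0, 0, -1, 0, 0, 0]
    - [0.2, 0, 0, -1, 0, 0, 0]
    - [0.2, 0, 0, -1, 0, 0, 0]
    - [0.2, 0, 0, -1, 0, 0, 0]
    - [0.2, 0, -0.4, -1, 0, 0, 0]
    - [0.2, 0, -0.8, -0.6, 0, 0, 0]

```text
t: 30.58
ee_pos: [0.4904, -0.3557, 0.2668]
tcp_rot: [3.14, -0.006, 0.002]
ft_force: [0.6, 0.4, -2.0]
finger_gap: 0.0527
grasp_force: 42.5
```

Request:
send_rows:
  steps:
    - [0.2, 0, -1, 0, 0, 0, 0]
    - [0.2, 0, -1, 0, 0, 0, 0]
    - [0.2, 0, -1, 0, 0, 0, 0]
    - [0.2, 0, -1, 0, 0, 0, 0]
    - [0.2, 0, -1, 0, 0, 0, 0]
    - [0.2, 0.1, -1, 0, 0, 0, 0]
    - [0.2, 0.1, -1, 0, 0, 0, 0]
    - [0.2, 0.1, -1, 0, 0, 0, 0]
    - [0.2, 0.1, -1, 0, 0, 0, 0]
    - [0.2, 0.1, -1, 0, 0, 0, 0]

```text
t: 31.42
ee_pos: [0.503, -0.1021, 0.2643]
tcp_rot: [3.141, -0.0, -0.001]
ft_force: [0.3, -0.0, -2.5]
finger_gap: 0.0527
grasp_force: 42.5
```

Request:
send_rows:
  steps:
    - [0.2, 0.1, -1, 0, 0, 0, 0]
    - [0.2, 0.1, -1, 0, 0, 0, 0]
    - [0.2, 0.1, -1, 0, 0, 0, 0]
    - [0.2, 0.1, -1, 0, 0, 0, 0]
    - [0.2, 0.1, -1, 0, 0, 0, 0]
    - [0.2, 0.1, -1, 0, 0, 0, 0]
    - [0.2, 0.1, -1, 0, 0, 0, 0]
    - [0.2, 0.1, -1, 0, 0, 0, 0]
    - [0.2, 0.1, -1, 0, 0, 0, 0]
    - [0.2, 0.1, -1, 0, 0, 0, 0]

```text
t: 32.25
ee_pos: [0.5283, 0.1475, 0.2643]
tcp_rot: [3.141, -0.001, -0.0]
ft_force: [0.6, 0.3, -2.0]
finger_gap: 0.0523
grasp_force: 42.5
```

Request:
send_rows:
  steps:
    - [0.2, 0.1, -1, 0, 0, 0, 0]
    - [0.2, 0.1, -1, 0, 0, 0, 0]
    - [0.2, 0, -1, 0, 0, 0, 0]
    - [0.2, 0, -1, 0, 0, 0, 0]
    - [0.2, 0, -1, 0, 0, 0, 0]
    - [0.2, 0, -1, 0, 0, 0, 0]
    - [0.2, 0, -1, 0, 0, 0, 0]
    - [0.2, 0, -0.8, 0, 0, 0, 0]
    - [0.2, 0, -0.5, 0.4, 0, 0, 0]
    - [0.2, 0, 0, 0, 0, 0, 0]

```text
t: 33.08
ee_pos: [0.5317, 0.3567, 0.2526]
tcp_rot: [-3.141, -0.006, 0.004]
ft_force: [-0.3, -0.2, -2.8]
finger_gap: 0.0524
grasp_force: 42.6
```

Run:
```python
from h import *
togo(.533,.3645,.0605)
```

```text
t 33.08 pos [0.5317 0.3567 0.2526] F [-0.3 -0.2 -2.8] gap 0.0524 grip 42.6 | togo [ 0.08 -0.31  7.69] rot [-0.02  0.16  0.22]
```

Request:
send_rows:
  steps:
    - [0.2, 0.06, -0.25, 0.5, 0, 0, 0]
    - [0.2, 0, 0, 1, 0, 0, 0]
    - [0.2, 0, 0, 1, 0, 0, 0]
    - [0.2, 0, 0, 1, 0, 0, 0]
    - [0.2, 0, 0, 1, 0, 0, 0]
    - [0.2, 0, 0, 0.8, 0, 0, 0]
    - [0.2, 0, 0, 0.6, 0, 0, 0]
    - [0.2, 0, 0, 0.4, 0, 0, 0]
    - [0.2, 0, 0, 0, 0, 0, 0]
    - [0.2, 0, 0, 0, 0, 0, 0]

```text
t: 33.92
ee_pos: [0.5356, 0.3601, 0.0969]
tcp_rot: [-3.142, 0.001, -0.0]
ft_force: [0.1, -0.1, -1.5]
finger_gap: 0.0524
grasp_force: 42.5
```

Run:
```python
from h import *
togo(.533,.3645,.0605)
b,cb=grab('side','d7');a,ca=grab('scene','s7')
A=cv2.resize(a[215:305,445:535],None,fx=4.4,fy=4.4,interpolation=cv2.INTER_CUBIC);B=cv2.resize(b[130:220,280:370],None,fx=4.4,fy=4.4,interpolation=cv2.INTER_CUBIC)
cv2.imwrite('pics/v7.png',cv2.convertScaleAbs(np.hstack([A,B])[:,:,::-1],alpha=1.3))
```

```text
t 33.92 pos [0.5356 0.3601 0.0969] F [ 0.1 -0.1 -1.5] gap 0.0524 grip 42.5 | togo [-0.1  -0.18  1.46] rot [-0.   -0.   -0.05]
```

View pics/v7.png

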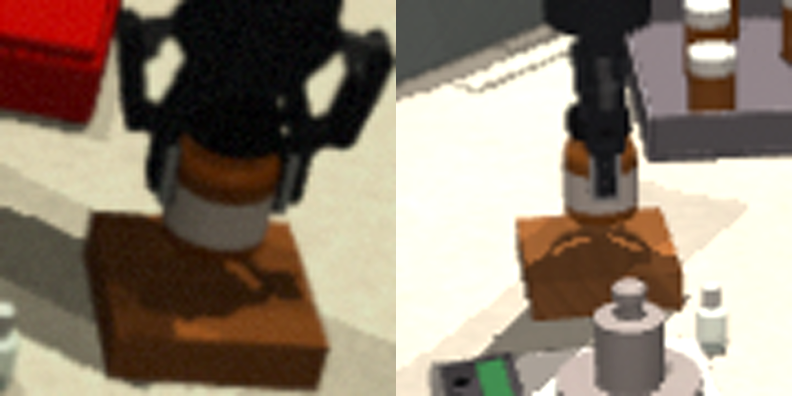

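The views show the jar held upright above the block's recess and the weight standing on the pan. I'll correct the position and lower.

Request:
send_rows:
  steps:
    - [0.2, -0.09, -0.17, 0.2, 0, 0, 0]
    - [0.2, 0, 0, 0.3, 0, 0, 0]
    - [0.2, 0, 0, 0.2, 0, 0, 0]
    - [0.2, 0, 0, 0, 0, 0, 0]
    - [0.2, 0, 0, 0, 0, 0, 0]

```text
t: 34.43
ee_pos: [0.5328, 0.3642, 0.0785]
tcp_rot: [3.141, -0.001, -0.001]
ft_force: [0.3, 0.4, -2.0]
finger_gap: 0.0521
grasp_force: 42.6
```

Run:
```python
from h import *
togo(.533,.3645,.0605)
```

```text
t 34.43 pos [0.5328 0.3642 0.0785] F [ 0.3  0.4 -2. ] gap 0.0521 grip 42.6 | togo [ 0.01 -0.01  0.72] rot [ 0.03  0.04 -0.02]
```

Request:
send_rows:
  steps:
    - [0.2, 0, 0, 0.12, 0, 0, 0]
    - [0.2, 0, 0, 0.12, 0, 0, 0]
    - [0.2, 0, 0, 0.12, 0, 0, 0]
    - [0.2, 0, 0, 0.08, 0, 0, 0]
    - [0.2, 0, 0, 0, 0, 0, 0]
    - [0.2, 0, 0, 0, 0, 0, 0]

```text
t: 34.93
ee_pos: [0.533, 0.3643, 0.0679]
tcp_rot: [3.142, -0.001, -0.0]
ft_force: [-0.3, -1.0, -2.3]
finger_gap: 0.0523
grasp_force: 42.6
```

Request:
send_rows:
  steps:
    - [0.2, 0, 0, 0.08, 0, 0, 0]
    - [0.2, 0, 0, 0.06, 0, 0, 0]
    - [0.2, 0, 0, 0.06, 0, 0, 0]
    - [0.2, 0, 0, 0, 0, 0, 0]

```text
t: 35.27
ee_pos: [0.533, 0.3643, 0.0627]
tcp_rot: [3.141, -0.001, -0.001]
ft_force: [0.9, -0.5, -2.4]
finger_gap: 0.0526
grasp_force: 42.6
```

Jar base at about 0.024, below the block top and with no contact, so it is in the recess.

Request:
send_rows:
  steps:
    - [0.2, 0, 0, 0.05, 0, 0, 0]
    - [0.2, 0, 0, 0.04, 0, 0, 0]
    - [0.2, 0, 0, 0.02, 0, 0, 0]
    - [0.2, 0, 0, 0, 0, 0, 0]

```text
t: 35.6
ee_pos: [0.5331, 0.3645, 0.0606]
tcp_rot: [3.142, -0.001, 0.0]
ft_force: [-1.0, -0.4, 0.5]
finger_gap: 0.0522
grasp_force: 42.8
```

Request:
send_rows:
  steps:
    - [0.4, 0, 0, 0, 0, 0, 0]
    - [0.7, 0, 0, 0, 0, 0, 0]
    - [1, 0, 0, 0, 0, 0, 0]
    - [1, 0, 0, -0.3, 0, 0, 0]
    - [1, 0, 0, -0.8, 0, 0, 0]
    - [1, 0, 0, -1, 0, 0, 0]
    - [1, 0, 0, -1, 0, 0, 0]
    - [1, 0, 0, -1, 0, 0, 0]
    - [1, 0, 0, -1, 0, 0, 0]
    - [1, 0, 0, -1, 0, 0, 0]

```text
t: 36.43
ee_pos: [0.533, 0.3645, 0.2149]
tcp_rot: [-3.141, 0.0, -0.001]
ft_force: [0.8, 0.9, -0.4]
finger_gap: 0.0854
grasp_force: 0.0
```

Request:
send_rows:
  steps:
    - [1, 0, 0, -1, 0, 0, 0]
    - [1, 0, 0.3, -1, 0, 0, 0]
    - [1, 0, 0.8, -1, 0, 0, 0]
    - [1, 0, 1, -0.5, 0, 0, 0]
    - [1, 0, 1, 0, 0, 0, 0]
    - [1, 0, 1, 0, 0, 0, 0]
    - [1, 0, 1, 0, 0, 0, 0]
    - [1, 0, 0.8, 0, 0, 0, 0]
    - [1, 0, 0.8, 0, 0, 0, 0]
    - [1, 0, 0, 0, 0, 0, 0]

```text
t: 37.27
ee_pos: [0.5339, 0.1925, 0.3009]
tcp_rot: [3.139, -0.009, 0.002]
ft_force: [1.2, -0.9, -0.8]
finger_gap: 0.0854
grasp_force: 0.0
```

Request:
send_rows:
  steps:
    - [1, 0, 0, 0, 0, 0, 0]
    - [1, 0, 0, 0, 0, 0, 0]

```text
t: 37.43
ee_pos: [0.5328, 0.1978, 0.3009]
tcp_rot: [-3.141, -0.0, -0.001]
ft_force: [-0.1, 0.9, -0.2]
finger_gap: 0.0857
grasp_force: 0.0
```

Run:
```python
from h import *
togo(.5,.2,.3)
im,c=grab('wrist','w8'); b,cb=grab('side','d8')
for p in((.533,.3645,.102),(.5345,.1365,.113),(.5345,.1365,.045),(.525,-.127,.149),(.525,-.127,.177)): print(proj(c,p).round(1),proj(cb,p).round(1))
B=cv2.resize(b[150:350,270:430],None,fx=3,fy=3,interpolation=cv2.INTER_CUBIC)
W=cv2.resize(im,None,fx=.9375,fy=.9375)
cv2.imwrite('pics/d8c.png',cv2.convertScaleAbs(B[:,:,::-1],alpha=1.1))
```

```text
t 37.43 pos [0.5328 0.1978 0.3009] F [-0.1  0.9 -0.2] gap 0.0857 grip 0.0 | togo [-1.31 -0.09  0.03] rot [-0.03 -0.03  0.01]
[124.8 206.6] [324.7 164.4]
[389.8 207.8] [332.2 193.9]
[377.2 191.2] [332.6 215.1]
[705.9 232.5] [338.8 231.1]
[734.8 243.5] [338.6 220.9]
```

View pics/w8.png

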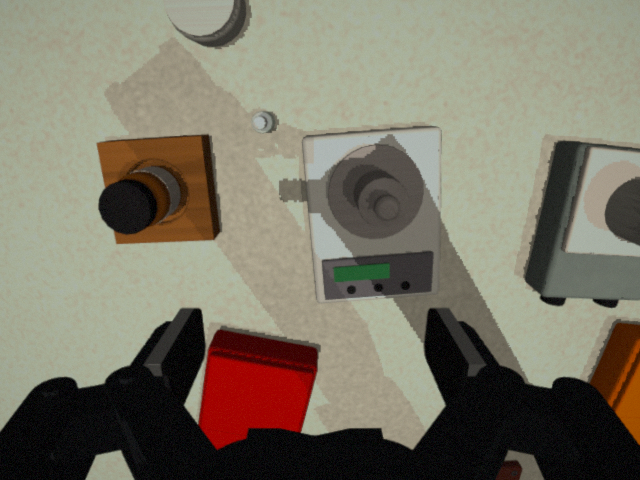

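View pics/d8c.png

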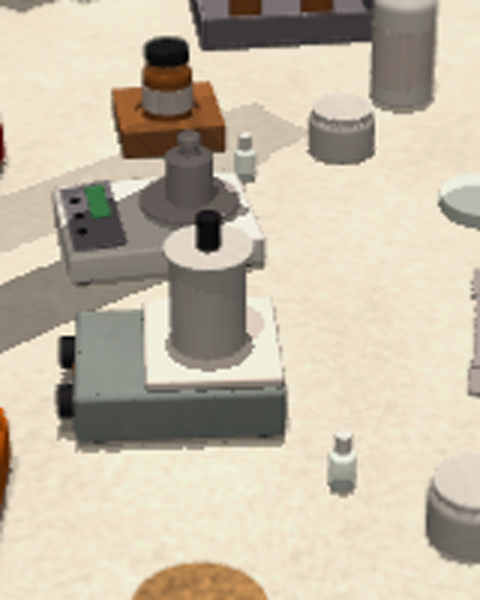

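The jar stands upright in the recess, with its cap at (128,206). The weight is on the pan, with its knob at (386,207) and the pan centre at (375,190). The cover is seated, and both vials are standing. I'll do one numeric check of how well the beaker is centred on the ceramic.

Run:
```python
from h import *
c=load('d8');P=np.array([onz(c,270+u/3,150+v/3,.06) for u,v in((147,300),(272,300),(284,380),(146,386))])
print(P.round(4)[:,:2].tolist(),'ceramic',P.mean(0).round(4))
print('disc',onz(c,270+209/3,150+246/3,.149).round(4))
for u in(169,244): print('beaker side',onz(c,270+u/3,150+345/3,.06).round(4))
print('beaker front bottom',onz(c,270+208/3,150+367/3,.06).round(4))
w=load('w8');print('weight knob',onz(w,386,207,.113).round(4),'pan',onz(w,375.5,190.5,.045).round(4),'jar',onz(w,128,206,.102).round(4))
```

```text
[[0.4802, -0.0655], [0.5849, -0.0787], [0.578, -0.1943], [0.4697, -0.1891]] ceramic [ 0.5282 -0.1319  0.06  ]
disc [ 0.5266 -0.1312  0.149 ]
beaker side [ 0.4927 -0.1348  0.06  ]
beaker side [ 0.553  -0.1423  0.06  ]
beaker front bottom [ 0.5207 -0.1694  0.06  ]
weight knob [0.5351 0.1397 0.113 ] pan [0.5352 0.1382 0.045 ] jar [0.5335 0.3615 0.102 ]
```

```bash
python3 -c "
from cell import arm
print(arm.finish_job())"
```

```text
the job is handed in; nothing more can be done
None
```

I handed the job in at about 37 s of the 128 s allowed: the weight is on the balance pan, the covered beaker on the hotplate and the jar upright in the block's recess. Both vials are still standing; the weight and jar sit within about 3 mm of centre and the beaker within about 6 mm by the last camera check, and the hand-in gave no verdict.

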